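# Jog a toner bottle into the service kit

## Task

Make up the magenta service kit: first lay the flat cover, rib up, on the floor of the kit-tray compartment in front of the magenta bottle's lane and let it go. Then push the console's spring-centred stick well over to that lane's side (left lane: left, right lane: right, as the robot faces the rack), hold it there until the bottle has rolled down onto the cover in the tray and come to rest, and let the stick return to its centre. Do not touch the magenta or blue bottle with the arm, and keep the blue one in its lane.

Things in the scene. Friction and masses are not known exactly. Their poses are not given: they have to be found in the camera images.
- rack: Feed rack with a blue kit tray on its near end; fixed. Origin: bench level under the tray's centre; x up the rack, y left. Tray: 2 compartments, floor top at 5 mm; inside x -62 to 57 mm, |y| 3 to 136 mm; walls high: near 65 mm, far 50 mm, sides and divider 55 mm. Behind it 2 lanes in line with the compartments rise 7 degrees from x 62, z 66 mm; a yellow gate 20 mm high holds a bottle in each.
- bay_left (a point): Centre of the floor (top face) of the tray's left (+y) compartment, 5 mm above the bench; axes as the rack.
- bay_right (a point): Centre of the floor (top face) of the tray's right (-y) compartment, 5 mm above the bench; axes as the rack.
- bottle_magenta: Magenta (pink) toner bottle lying across one lane of the rack, left or right by chance, against the closed gate: 60 mm diameter, 120 mm long, red cap at its +y end, about 0.3 kg. Origin on its axis at mid length; y along its length. About 106 mm above the bench while in the lane, below 85 mm when in the tray.
- bottle_blue: The same bottle in blue, in the other lane; must stay there (origin within 30 mm of where it started).
- cover: Flat grey cover, 100 mm (x) by 66 mm (y) by 10 mm, with an orange grip rib on top: 70 mm along x, 16 mm wide in y, 17 mm tall, its top 27 mm above the underside. Mass about 0.12 kg. Lies rib up on the bench, on the rack's other side from the console. Origin: centre of the underside, z up.
- console: Grey jog console, fixed, 130 (x) by 100 (y) by 60 mm high, standing to the left or to the right of the rack with some yaw. Origin: centre of its underside; x away from the robot, y left, z up.
- stick (a joint): Joystick tilt, rad: 0 upright, positive leaning to the console's +y (left); stops at +-0.45. Pivot at the console's centre, 60 mm up. Springs back to 0; about 5 N at the knob holds 0.4. Tilted left, the left lane's gate sinks (right: the right one's): flush beyond about 0.3, and the bottle is then in the tray within 1 to 2 s; below 0.2 it stays held. Let go, the gate comes up again.
- stick_knob (a point): Centre of the stick's black knob, 40 mm diameter, spanning 30 mm below to 24 mm above this point; 100 mm from the pivot, so 160 mm above the bench when upright. The steel stem below it is 14 mm thick.

How it is judged:
On the way, in this order (a step that is already met when the one before it is completed fails the run):
1. the cover lies flat, rib up and let go, on the floor of the compartment in front of the magenta lane, the magenta bottle still in its lane (((x of cover in the frame of rack between -0.065 and 0.06 m and y of cover in the frame of rack between 0.012 and 0.135 m and z of cover in the frame of rack below 0.02 m and angle between cover's own z axis and vertical below 0.15 rad and y of bottle_magenta in the frame of rack above 0.012 m and z of bottle_magenta in the frame of rack above 0.095 m and contact force between the fingers and cover below 0.3 N) or (x of cover in the frame of rack between -0.065 and 0.06 m and y of cover in the frame of rack between -0.135 and -0.012 m and z of cover in the frame of rack below 0.02 m and angle between cover's own z axis and vertical below 0.15 rad and y of bottle_magenta in the frame of rack below -0.012 m and z of bottle_magenta in the frame of rack above 0.095 m and contact force between the fingers and cover below 0.3 N))), for 0.3 s.
2. the stick is still held over to that side (more than 0.2 rad) when the magenta bottle has come to rest in that compartment (((x of bottle_magenta in the frame of rack between -0.065 and 0.06 m and y of bottle_magenta in the frame of rack between 0.012 and 0.135 m and z of bottle_magenta in the frame of rack below 0.088 m and x of cover in the frame of rack between -0.065 and 0.06 m and y of cover in the frame of rack between 0.012 and 0.135 m and z of cover in the frame of rack below 0.02 m and angle between cover's own z axis and vertical below 0.15 rad and value of joint stick above 0.2 rad and linear speed of bottle_magenta below 0.05 m/s) or (x of bottle_magenta in the frame of rack between -0.065 and 0.06 m and y of bottle_magenta in the frame of rack between -0.135 and -0.012 m and z of bottle_magenta in the frame of rack below 0.088 m and x of cover in the frame of rack between -0.065 and 0.06 m and y of cover in the frame of rack between -0.135 and -0.012 m and z of cover in the frame of rack below 0.02 m and angle between cover's own z axis and vertical below 0.15 rad and value of joint stick below -0.2 rad and linear speed of bottle_magenta below 0.05 m/s))), for 0.2 s.
At the end, for the whole second after the job is handed in: Cover flat (within 0.15 rad) on the floor of the compartment in front of the magenta lane; magenta bottle at rest in that same compartment (axis below 88 mm); stick back at centre (within 0.06 rad); blue bottle still in its lane, within 30 mm of its start (((x of bottle_magenta in the frame of rack between -0.065 and 0.06 m and y of bottle_magenta in the frame of rack between 0.012 and 0.135 m and z of bottle_magenta in the frame of rack below 0.088 m and x of cover in the frame of rack between -0.065 and 0.06 m and y of cover in the frame of rack between 0.012 and 0.135 m and z of cover in the frame of rack below 0.02 m and angle between cover's own z axis and vertical below 0.15 rad) or (x of bottle_magenta in the frame of rack between -0.065 and 0.06 m and y of bottle_magenta in the frame of rack between -0.135 and -0.012 m and z of bottle_magenta in the frame of rack below 0.088 m and x of cover in the frame of rack between -0.065 and 0.06 m and y of cover in the frame of rack between -0.135 and -0.012 m and z of cover in the frame of rack below 0.02 m and angle between cover's own z axis and vertical below 0.15 rad)) and value of joint stick between -0.06 and 0.06 rad and linear speed of bottle_magenta below 0.03 m/s and distance of bottle_blue from where it was at the start of the episode below 0.03 m); the robot touches nothing.
It fails at once if the arm or fingers touch the magenta or the blue bottle (contact force between any of the fingers, the arm and bottle_magenta above 1 N or contact force between any of the fingers, the arm and bottle_blue above 1 N).
It fails at once if the blue bottle leaves its place in the lane (more than 30 mm) (distance of bottle_blue from where it was at the start of the episode above 0.03 m).
It also fails if it takes over 64 s, if anything falls off the work surface, if the arm or the gripper's body presses on something with over 40 N, if the wrist force passes 120 N, or if a joint passes its speed limit or range.

## Robot

A 7-joint arm with a two-finger parallel gripper is mounted at the origin on the work surface. World frame = base frame: x ahead of the robot, y to its left, z up, the work surface at z = 0. Lengths are in m, angles in rad, forces in N, time in s.
With the tool pointing down it reaches from about 0.4 to 0.875 m from the base axis. Payload 19.3 kg.
Tool frame: the origin (TCP) lies midway between the tips of the shut fingers; the grasp point (between the pads) lies 19 mm behind it; z points along the fingers, y is the line along which they close (so a half turn about z gives the same grasp; the last joint's range is limited). The gripper opens to 85 mm and grips with 20 to 120 N. Pads are 22 mm wide; open, the fingers measure 114 mm over their backs; the gripper's body (76 mm by 85 mm) begins 54 mm behind the grasp point. The pads swing forward as they close: fully open they stand 13 mm farther back than shut.
Start: joints at [1.275, 0.521, -0.036, 1.599, 0.021, 1.021, -0.113], TCP at [0.14, -0.609, 0.231] pointing down, gripper open.
Joint ranges: [-2.91, 2.91], [-0.3, 2.13], [-1.5, 1.42], [0.17, 2.43], [-1.26, 4.41], [0.16, 1.93], [-2.52, 2.52]. Speed limits (rad/s): [1.89, 1.89, 2.39, 2.39, 3.01, 3.01, 3.01].

## Interface

Orientations are given as [roll, pitch, yaw] about the fixed x, y, z axes, in that order (R = Rz(yaw) Ry(pitch) Rx(roll)).
In Python, from workcell import * gives the robot as it stands. The module is installed in compiled form; this text tells all that it offers.
- The arm moves only by the tool play_rows, never from a script. Its argument "deltas" is a list of rows, each a list of 7 numbers: the shift along the tool's x, y, z in units of 500 mm (1.0 is 500 mm), then the turn, a rotation vector about the tool's x, y, z in units of 120 degrees (1.0 is 120 degrees), then the closure, from 0 (fully open) to 1 (shut). A call has 1 to 10 rows; each row is the pose to reach, as a shift and turn from the pose commanded when the call began, along the tool's axes at that moment; what a row does not reach only later rows make up. A row lasts 1/10 s, in which the tool goes at most 50 mm and 8.59 degrees, less where a joint would pass 70% of its speed; a pose out of reach is approached as far as the arm can. A call with a number of a shift or a turn outside -1 to 1 is refused whole. A call with a gripper value outside its range is refused whole. The fingers move at their own pace and stop on an object; "newtons" is the grip in N (left out, the last holds). Time passes only in rows, so rows that repeat a pose let the fingers close. It gives the time, the measured TCP pose, the force, the opening and the grip force at its end, in the units of the state.
- observe(): the state, without advancing time (a new reading comes with each control period).
- grab_frame(name): name is "side" or "top"; returns the picture (480x640x3 uint8, red, green, blue); there is no depth.
- get_calibration(name): a dict with "fovy" (degrees; the focal length in pixels is half the picture's height over the tangent of half this angle, whatever the lens; pixels are square), "cx", "cy" (the principal point, pixels), "k1" (the pictures are not rectified: a ray, as slopes to the right and down, at radius r is drawn at 1 + k1 r^2 times it, then the intrinsics apply), "xyz" and "rotation" of the camera in the world. Camera axes: x right, y down, z forward; pixel columns grow to the right and rows downward; lengths in m; the calibration is good to about 2 mm. A picture is of the moment at which its call begins. get_calibration takes no time and is no camera call.
- job_done(): hands the job in; it is judged then, once.
The state is a dict: "clock": time; "qpos": joint angles; "qd": joint speeds; "joint_efforts": joint torques, N m; "position": TCP position; "tool_rot": TCP orientation; "force": force on the tool from outside, world axes, zero at the start; "moment": the same for the moment, N m; "grip_width": finger opening in m; "finger_force": force on a finger pad.
Only numpy, scipy, OpenCV 4.12 (cv2) and the standard library are available. Lean on these libraries where they do the work, as an engineer would, in place of code of your own. Each camera call takes 0.05 s, during which the arm holds its last target. There are 200 camera calls.

## Working session

There is one attempt and no reset: what is moved stays moved. The work goes in short steps, Python scripts to look and compute and a tool call to move; the robot and the scene stay as the last step left them, time stands still between calls to the robot, and variables do not carry over. Pictures are saved under pics/ and viewed, at most 12 in all, crops included, and the job is handed in when it is done.

Besides the shell and the picture viewer there is one more tool, called after "Emit:" by a JSON object that holds its "method" and its "body". play_rows: Moves the arm, as the interface text tells. Its arguments: {"type":"object","properties":{"deltas":{"type":"array"},"newtons":{"type":"number"}},"required":["deltas"]}

```bash
mkdir -p pics; python3 - <<'E'
from workcell import *
import cv2
for n in("side","top"):
    c=get_calibration(n);print(n,c)
    cv2.imwrite(f"pics/{n}0.png",grab_frame(n)[:,:,::-1])
print(observe())
E
```

```text
side {'fovy': 46.1489675983995, 'cx': 324.8274913338204, 'cy': 244.17457323558202, 'k1': -0.15565425164415547, 'xyz': array([ 0.51765871, -1.07217154,  0.79150695]), 'rotation': array([-2.12485127,  0.0198709 , -0.05768447])}
top {'fovy': 56.45115524303753, 'cx': 317.4377863210262, 'cy': 235.76183049921707, 'k1': -0.06122585195483522, 'xyz': array([0.36054046, 0.00153839, 1.07276616]), 'rotation': array([-2.90628483,  0.00317692, -1.55711652])}
{'clock': 0.1, 'qpos': array([ 1.27480013,  0.52197233, -0.03628474,  1.59992707,  0.02120313,
        1.0211129 , -0.11279821]), 'qd': array([ 0.00101584,  0.00049731,  0.00090253, -0.00244336,  0.00203249,
       -0.00054038,  0.00085235]), 'joint_efforts': array([ 2.57122738e-03, -9.28496790e+01,  1.98388159e+00, -3.70540380e+01,
        1.81251636e-02,  5.36179301e-03, -3.71324859e-05]), 'position': array([ 0.13980232, -0.60885986,  0.23078117]), 'tool_rot': array([-3.14056229e+00,  9.61869445e-05,  2.25751248e-01]), 'force': array([0.6916021 , 1.02940565, 0.26831981]), 'moment': array([0.0160775 , 0.0355995 , 0.04059686]), 'finger_force': 0.0, 'grip_width': 0.08523879332395014}
```

View pics/top0.png

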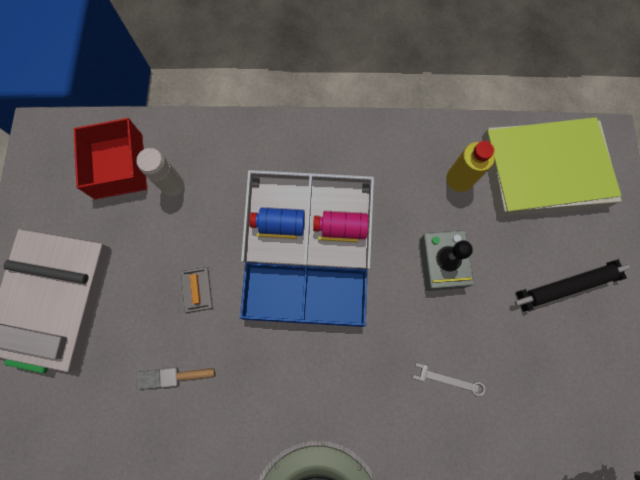

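View pics/side0.png

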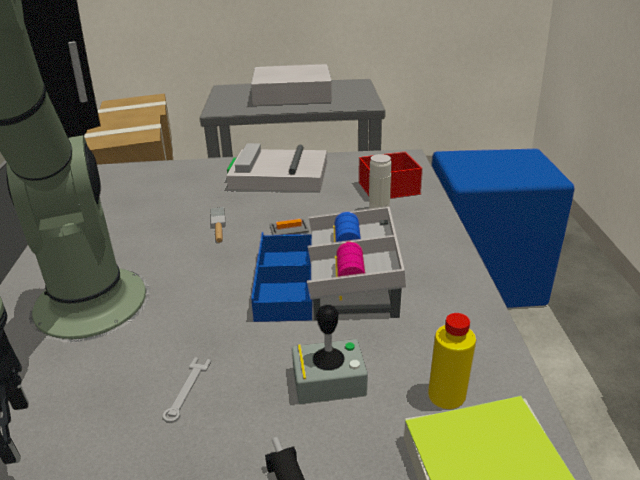

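The top view has +x up and +y left. Magenta is in the right lane (345,225) and blue in the left (281,222). The cover is on the left (196,290), with its orange rib nearly along x. The console is on the right (447,262), with its knob at about (463,249). I'll enlarge the relevant areas.

```bash
cat > h.py <<'E'
import numpy as np, cv2
from scipy.spatial.transform import Rotation as R
from workcell import *
def cam(n):
    c=get_calibration(n); f=240/np.tan(np.radians(c["fovy"]/2))
    return (np.array([[f,0,c["cx"]],[0,f,c["cy"]],[0,0,1]]),np.array([c["k1"],0,0,0.]),
            R.from_euler("xyz",c["rotation"]).as_matrix(),np.array(c["xyz"]))
def ray(n,uv):
    K,d,M,p=cam(n); a=cv2.undistortPoints(np.array([[uv]],float),K,d)[0,0]
    return p,M@np.array([a[0],a[1],1])
def at(n,uv,z):
    p,r=ray(n,uv); return p+r*(z-p[2])/r[2]
def tri(a,b):
    A=[];y=[]
    for n,uv in(("top",a),("side",b)):
        p,r=ray(n,uv); r/=np.linalg.norm(r); P=np.eye(3)-np.outer(r,r); A.append(P); y.append(P@p)
    return np.linalg.lstsq(np.vstack(A),np.hstack(y),rcond=None)[0]
def proj(n,P):
    K,d,M,p=cam(n); Q=(np.atleast_2d(P)-p)@M
    return cv2.projectPoints(Q.reshape(-1,1,3),np.zeros(3),np.zeros(3),K,d)[0][:,0]
E
python3 - <<'E'
from h import *
t=cv2.imread("pics/top0.png")
a=cv2.resize(t[255:325,170:240],(400,400),interpolation=cv2.INTER_CUBIC)
b=cv2.resize(t[225:295,415:485],(400,400),interpolation=cv2.INTER_CUBIC)
cv2.imwrite("pics/c1.png",np.hstack([a,b]))
c=cv2.resize(t[165:330,235:385],None,fx=3.6,fy=3.6,interpolation=cv2.INTER_CUBIC)
cv2.imwrite("pics/c2.png",c)
E
```

```text
(no output)
```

View pics/c1.png

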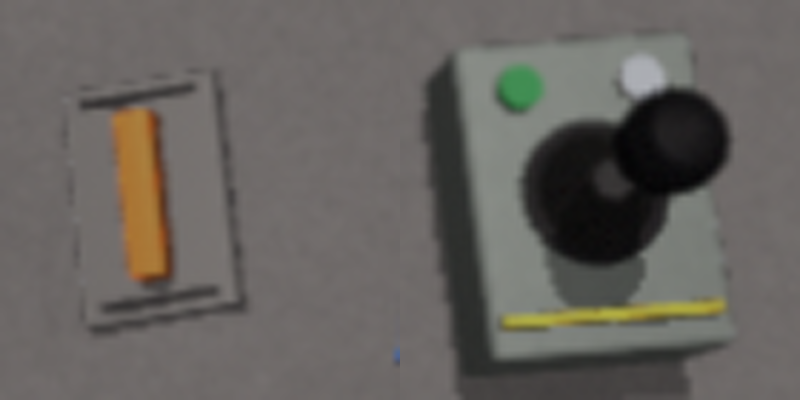

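View pics/c2.png

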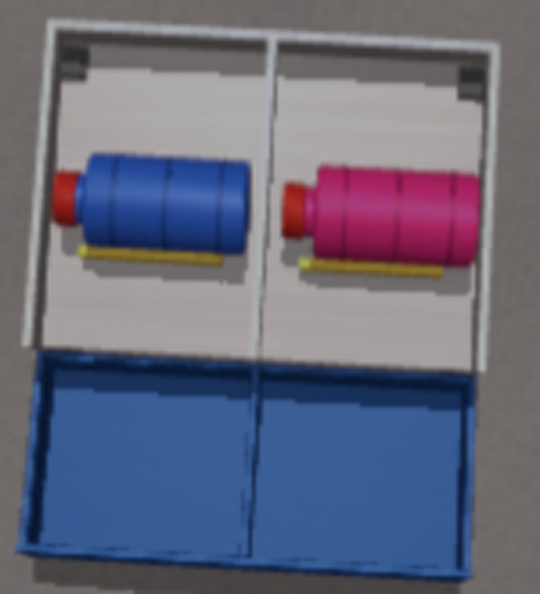

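```bash
python3 - <<'E'
from h import *
from scipy.optimize import least_squares
S=400/70
def px(p,o,s): return [(p[0]+.5)/s-.5+o[0],(p[1]+.5)/s-.5+o[1]]
def fit(pts,mod,o,s,x0):
    pts=np.array([px(p,o,s) for p in pts]);mod=np.array(mod,float)
    def f(v):
        c,n=np.cos(v[2]),np.sin(v[2]); W=np.c_[v[0]+c*mod[:,0]-n*mod[:,1],v[1]+n*mod[:,0]+c*mod[:,1],mod[:,2]]
        return (proj("top",W)-pts).ravel()
    r=least_squares(f,x0); print(np.round(r.x,4),"res px",np.round(r.fun,1)); return r.x
cov=fit([(113,110),(155,106),(130,278),(168,274),(70,92),(213,72),(242,303),(88,322)],
 [(.035,.008,.027),(.035,-.008,.027),(-.035,.008,.027),(-.035,-.008,.027),(.05,.033,.01),(.05,-.033,.01),(-.05,-.033,.01),(-.05,.033,.01)],(170,255),S,[.5,.3,0])
rk=fit([(18,550),(469,578),(40,352),(475,375)],[(-.067,.141,.065),(-.067,-.141,.065),(.062,.141,.05),(.062,-.141,.05)],(235,165),3.6,[.5,0,0])
con=fit([(457-400,50),(687-400,36),(733-400,335),(494-400,360)],[(.065,.05,.06),(.065,-.05,.06),(-.065,-.05,.06),(-.065,.05,.06)],(415,225),S,[.5,-.3,0])
k=px((672-400,140),(415,225),S); print("knob",k,at("top",k,.16))
def w(rk,p): c,n=np.cos(rk[2]),np.sin(rk[2]); return np.round([rk[0]+c*p[0]-n*p[1],rk[1]+n*p[0]+c*p[1]],4)
print("bayR",w(rk,(-.003,-.0695)),"proj",proj("side",[*w(rk,(-.067,-.141)),.065]),proj("side",[*w(con,(0,0)),.16]),proj("side",[cov[0],cov[1],.027]))
for q in [(250,560),(257,365)]: print(at("top",px(q,(235,165),3.6),.055),)
# floor: inner corners right compartment at z=5mm
E
```

```text
[0.4808 0.2962 0.1651] res px [ 0.4  0.2 -0.3 -0.1  0.   0.1  0.1 -0.2 -0.9 -0.2  1.1 -0.7  0.1  0.1
 -0.5  0.9]
[ 0.4727  0.0365 -0.044 ] res px [-0.6  0.3  0.6 -0.  -0.3 -0.4  0.2  0.1]
[ 0.5535 -0.2953  0.0863] res px [-1.1 -0.7  0.6 -1.3  0.9  1.4 -0.4  0.4]
knob [462.1875, 249.0875] [ 0.55451792 -0.2963117   0.16      ]
bayR [ 0.4666 -0.0328] proj [[250.42225545 297.51211879]] [[326.83098415 316.52210542]] [[288.66775111 220.51981878]]
[0.40923967 0.0354146  0.055     ]
[0.53243123 0.03341865 0.055     ]
```

```bash
cat >> h.py <<'E'
def go(*wps):
    """world waypoints (x,y,z,yaw), tool down -> deltas in move units from the present pose"""
    s=observe(); M=R.from_euler("xyz",s["tool_rot"]); p=s["position"]
    print("now",np.round(p,4),np.round(s["tool_rot"],4),"t",s["clock"])
    for w in wps:
        d=M.inv().apply(np.array(w[:3])-p)/.5
        r=(M.inv()*R.from_euler("xyz",[np.pi,0,w[3]])).as_rotvec()/np.radians(120)
        print(w,np.round(d,4),np.round(r,4),"rows",np.ceil(np.linalg.norm(d)*10))
E
python3 -c "
from h import *
go((.42,-.3,.32,.165))"
```

```text
now [ 0.1398 -0.6089  0.2308] [-3.1406e+00  1.0000e-04  2.2580e-01] t 0.1
(0.42, -0.3, 0.32, 0.165) [ 0.6844 -0.4768 -0.178 ] [-0.0005  0.0001  0.029 ] rows 9.0
```

Emit:
{"method": "play_rows", "body": {"deltas": [[0.684,-0.477,-0.178,0,0,0.029,0],[0.684,-0.477,-0.178,0,0,0.029,0],[0.684,-0.477,-0.178,0,0,0.029,0],[0.684,-0.477,-0.178,0,0,0.029,0],[0.684,-0.477,-0.178,0,0,0.029,0],[0.684,-0.477,-0.178,0,0,0.029,0],[0.684,-0.477,-0.178,0,0,0.029,0],[0.684,-0.477,-0.178,0,0,0.029,0],[0.684,-0.477,-0.178,0,0,0.029,0],[0.684,-0.477,-0.178,0,0,0.029,0]]}}

```text
clock: 1.1
position: [0.4225, -0.297, 0.3209]
tool_rot: [-3.141, -0.002, 0.17]
force: [-0.6, -0.2, 0.0]
grip_width: 0.0852
finger_force: 0.0
```

```bash
python3 -c "
from h import *
go((.46,.0,.32,.165),(.48,.15,.30,.165))"
```

```text
now [ 0.4225 -0.297   0.3209] [-3.1413e+00 -1.5000e-03  1.7050e-01] t 1.1
(0.46, 0.0, 0.32, 0.165) [ 0.1748 -0.5727  0.0021] [-0.0001 -0.0007  0.0026] rows 6.0
(0.48, 0.15, 0.3, 0.165) [ 0.265  -0.8615  0.0424] [-0.0001 -0.0007  0.0026] rows 10.0
```

Emit:
{"method": "play_rows", "body": {"deltas": [[0.175,-0.573,0,0,0,0,0],[0.175,-0.573,0,0,0,0,0],[0.175,-0.573,0,0,0,0,0],[0.175,-0.573,0,0,0,0,0],[0.175,-0.573,0,0,0,0,0],[0.265,-0.86,0.04,0,0,0,0],[0.265,-0.86,0.04,0,0,0,0],[0.265,-0.86,0.04,0,0,0,0],[0.265,-0.86,0.04,0,0,0,0],[0.265,-0.86,0.04,0,0,0,0]]}}

```text
clock: 2.1
position: [0.4793, 0.1513, 0.2994]
tool_rot: [-3.139, 0.001, 0.172]
force: [-0.4, -2.0, -0.0]
grip_width: 0.0854
finger_force: 0.0
```

```bash
python3 -c "
from h import *
go((.4808,.2962,.25,.165),(.4808,.2962,.08,.165))"
```

```text
now [0.4793 0.1513 0.2994] [-3.1392e+00  1.0000e-03  1.7170e-01] t 2.1
(0.4808, 0.2962, 0.25, 0.165) [ 0.0525 -0.2848  0.0994] [-0.0011  0.0005  0.0032] rows 4.0
(0.4808, 0.2962, 0.08, 0.165) [ 0.0529 -0.284   0.4394] [-0.0011  0.0005  0.0032] rows 6.0
```

Emit:
{"method": "play_rows", "body": {"deltas": [[0.053,-0.285,0.1,0,0,0.003,0],[0.053,-0.285,0.1,0,0,0.003,0],[0.053,-0.285,0.1,0,0,0.003,0],[0.053,-0.284,0.3,0,0,0.003,0],[0.053,-0.284,0.44,0,0,0.003,0],[0.053,-0.284,0.44,0,0,0.003,0],[0.053,-0.284,0.44,0,0,0.003,0],[0.053,-0.284,0.44,0,0,0.003,0],[0.053,-0.284,0.44,0,0,0.003,0],[0.053,-0.284,0.44,0,0,0.003,0]]}}

```text
clock: 3.1
position: [0.4837, 0.2904, 0.0819]
tool_rot: [-3.141, -0.002, 0.158]
force: [-0.8, -0.4, 0.1]
grip_width: 0.0854
finger_force: 0.0
```

```bash
python3 -c "
from h import *
go((.4808,.2962,.014,.165))
t=grab_frame('top')[240:340,140:260,::-1]
s=grab_frame('side')[170:270,230:350,::-1]
cv2.imwrite('pics/n1.png',np.hstack([cv2.resize(i,(400,333),interpolation=2) for i in(t,s)]))
"
```

```text
now [0.4837 0.2904 0.0819] [-3.1408e+00 -2.1000e-03  1.5820e-01] t 3.1
(0.4808, 0.2962, 0.014, 0.165) [-0.0041 -0.0122  0.1359] [-0.0004 -0.001  -0.0032] rows 2.0
```

View pics/n1.png

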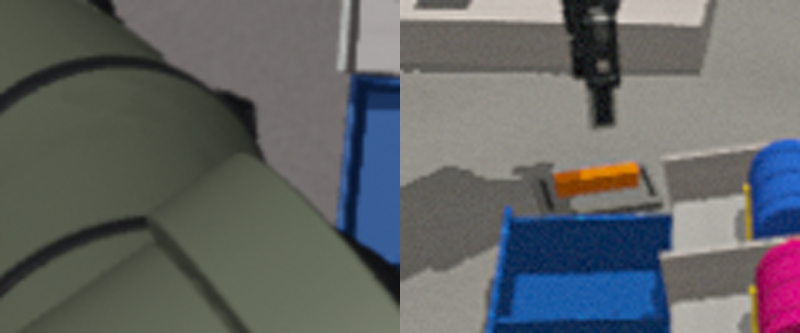

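The side crop shows the finger tip at (600,125), centred along the orange rib (555–640, y≈180) and about 60 mm above it. The arm hides the cover in the top view. I'll correct the offset and go lower.

Emit:
{"method": "play_rows", "body": {"deltas": [[-0.004,-0.012,0.07,0,0,-0.003,0],[-0.004,-0.012,0.09,0,0,-0.003,0],[-0.004,-0.012,0.09,0,0,-0.003,0],[-0.004,-0.012,0.09,0,0,-0.003,0],[-0.004,-0.012,0.09,0,0,-0.003,0]]}}

```text
clock: 3.7
position: [0.4804, 0.296, 0.0365]
tool_rot: [-3.141, -0.001, 0.165]
force: [-0.2, 0.4, -0.5]
grip_width: 0.0852
finger_force: 0.0
```

```bash
python3 -c "
from h import *
go((.4808,.2962,.014,.165))
"
```

```text
now [0.4804 0.296  0.0365] [-3.1411e+00 -1.3000e-03  1.6470e-01] t 3.7
(0.4808, 0.2962, 0.014, 0.165) [ 0.0008 -0.0003  0.045 ] [-0.0002 -0.0006 -0.0001] rows 1.0
```

Emit:
{"method": "play_rows", "body": {"deltas": [[0,0,0.045,0,0,0,0],[0,0,0.045,0,0,0,0],[0,0,0.045,0,0,0,0.9],[0,0,0.045,0,0,0,1],[0,0,0.045,0,0,0,1],[0,0,0.045,0,0,0,1],[0,0,0.045,0,0,0,1],[0,0,0.045,0,0,0,1],[0,0,0.045,0,0,0,1],[0,0,0.045,0,0,0,1]], "newtons": 40}}

```text
clock: 4.7
position: [0.48, 0.2959, 0.0133]
tool_rot: [-3.142, -0.001, 0.165]
force: [-0.9, -0.5, 6.1]
grip_width: 0.0147
finger_force: 39.6
```

Emit:
{"method": "play_rows", "body": {"deltas": [[0,0,-0.05,0,0,0,1],[0,0,-0.15,0,0,0,1],[0,0,-0.22,0,0,0,1],[0,0,-0.28,0,0,0,1],[0,0,-0.28,0,0,0,1],[0,0,-0.28,0,0,0,1]]}}

```text
clock: 5.3
position: [0.48, 0.2957, 0.1532]
tool_rot: [-3.141, -0.001, 0.165]
force: [0.2, -0.0, -1.1]
grip_width: 0.0149
finger_force: 39.5
```

```bash
python3 -c "
from h import *
s=observe();print(s['force'],s['grip_width'],s['finger_force'])
go((.4666,-.0328,.15,-.044))
t=grab_frame('side')
a=cv2.resize(t[130:280,220:370,::-1],(450,450),interpolation=2)
cv2.imwrite('pics/n2.png',a)
"
```

```text
[ 0.23459514 -0.02465132 -1.11113974] 0.014858993703855544 39.49059784412384
now [0.48   0.2957 0.1532] [-3.1414e+00 -1.0000e-03  1.6470e-01] t 5.3
(0.4666, -0.0328, 0.15, -0.044) [-0.1341  0.6437  0.0061] [-0.0001 -0.0005  0.0997] rows 7.0
```

View pics/n2.png

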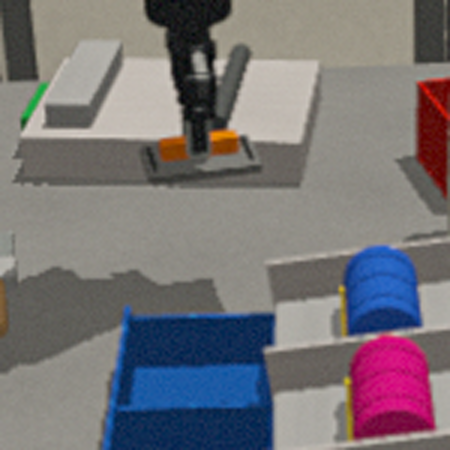

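The side crop shows the cover held level by its rib at (198,150). The tray's left near corner is at (126,308) and its left far corner at (273,315). I'll compare these with the fitted rack pose.

Emit:
{"method": "play_rows", "body": {"deltas": [[-0.134,0.644,0.006,0,0,0.1,1],[-0.134,0.644,0.006,0,0,0.1,1],[-0.134,0.644,0.006,0,0,0.1,1],[-0.134,0.644,0.006,0,0,0.1,1],[-0.134,0.644,0.006,0,0,0.1,1],[-0.134,0.644,0.006,0,0,0.1,1],[-0.134,0.644,0.006,0,0,0.1,1],[-0.134,0.644,0.006,0,0,0.1,1],[-0.134,0.644,0.006,0,0,0.1,1],[-0.134,0.644,0.006,0,0,0.1,1]]}}

```text
clock: 6.35
position: [0.4664, -0.0318, 0.1493]
tool_rot: [-3.141, 0.001, -0.043]
force: [-0.0, -0.2, -0.2]
grip_width: 0.015
finger_force: 39.5
```

```bash
python3 -c "
from h import *
x,y,a=.4727,.0365,-.044
m=np.array([(-.067,.141,.065),(.062,.141,.05),(-.067,-.141,.065),(.062,-.141,.05),(-.0645,0,.055)])
W=np.c_[R.from_euler('z',a).apply(m)+[x,y,0]]
print((proj('side',W)-[220,130])*3)
go((.4666,-.0328,.15,-.044),(.4666,-.0328,.05,-.044),(.4666,-.0328,.022,-.044))
t=grab_frame('side')
a=cv2.resize(t[180:340,230:430,::-1],(800,640),interpolation=2)[40:]
cv2.imwrite('pics/n3.png',a)
"
```

```text
[[123.56189343 302.78807319]
 [274.87101049 314.1702678 ]
 [ 91.35331815 502.54615966]
 [272.47613427 515.31253229]
 [113.02231042 404.26036872]]
now [ 0.4664 -0.0318  0.1493] [-3.1411e+00  1.0000e-03 -4.3100e-02] t 6.35
(0.4666, -0.0328, 0.15, -0.044) [ 0.0005  0.002  -0.0015] [-0.0002  0.0005  0.0004] rows 1.0
(0.4666, -0.0328, 0.05, -0.044) [0.0007 0.0021 0.1985] [-0.0002  0.0005  0.0004] rows 2.0
(0.4666, -0.0328, 0.022, -0.044) [0.0007 0.0022 0.2545] [-0.0002  0.0005  0.0004] rows 3.0
```

View pics/n3.png

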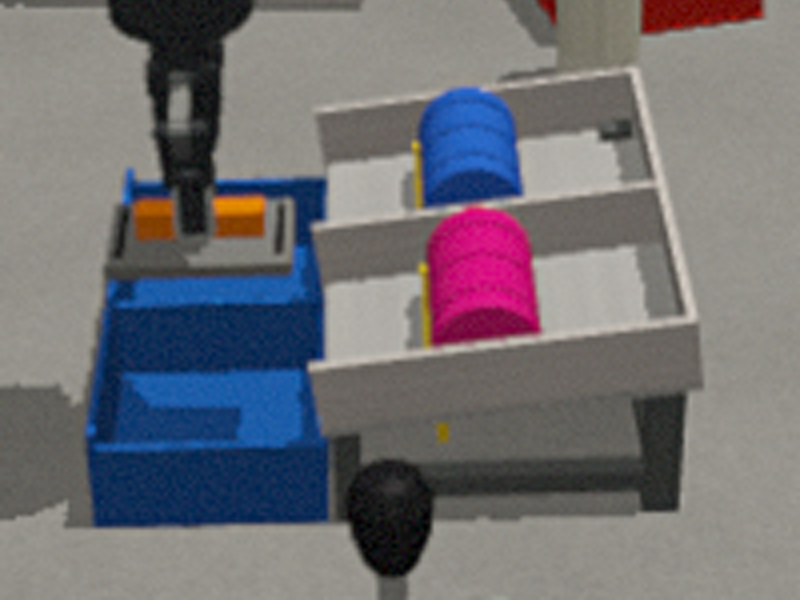

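The tray edges agree with the fit to within about 2 px, suggesting +1 mm in x. The cover hangs level over the right compartment, so I'll lower it.

Emit:
{"method": "play_rows", "body": {"deltas": [[0.002,0.002,0.1,0,0,0,1],[0.002,0.002,0.17,0,0,0,1],[0.002,0.002,0.2,0,0,0,1],[0.002,0.002,0.23,0,0,0,1],[0.002,0.002,0.24,0,0,0,1],[0.002,0.002,0.24,0,0,0,1]]}}

```text
clock: 7.0
position: [0.4673, -0.033, 0.0294]
tool_rot: [-3.141, 0.001, -0.043]
force: [0.7, 0.6, -1.2]
grip_width: 0.0151
finger_force: 39.5
```

```bash
python3 -c "
from h import *
print(observe()['force'])
go((.4676,-.0328,.0195,-.044))
"
```

```text
[ 0.65898777  0.57283049 -1.15998047]
now [ 0.4673 -0.033   0.0294] [-3.1414e+00  1.1000e-03 -4.2900e-02] t 7.0
(0.4676, -0.0328, 0.0195, -0.044) [ 0.0006 -0.0005  0.0198] [-0.0001  0.0005  0.0005] rows 1.0
```

Emit:
{"method": "play_rows", "body": {"deltas": [[0,0,0.02,0,0,0,1],[0,0,0.02,0,0,0,1],[0,0,0.02,0,0,0,1],[0,0,0.02,0,0,0,0.5],[0,0,0.02,0,0,0,0.5],[0,0,0.02,0,0,0,0.5],[0,0,0.02,0,0,0,0.5]]}}

```text
clock: 7.7
position: [0.4676, -0.0339, 0.0199]
tool_rot: [-3.142, -0.0, -0.044]
force: [-0.0, -0.9, -0.1]
grip_width: 0.0423
finger_force: 0.0
```

Released at 42 mm opening. Next I'll rise straight up and check.

Emit:
{"method": "play_rows", "body": {"deltas": [[0,0,-0.05,0,0,0,0.5],[0,0,-0.15,0,0,0,0.5],[0,0,-0.25,0,0,0,0.5],[0,0,-0.35,0,0,0,0.5],[0,0,-0.45,0,0,0,1],[0,0,-0.5,0,0,0,1],[0,0,-0.5,0,0,0,1],[0,0,-0.5,0,0,0,1]]}}

```text
clock: 8.5
position: [0.4674, -0.034, 0.2699]
tool_rot: [3.141, -0.001, -0.045]
force: [-0.0, -0.2, -0.1]
grip_width: -0.0
finger_force: 0.0
```

```bash
python3 -c "
from h import *
t=grab_frame('side')
a=cv2.resize(t[180:340,230:430,::-1],(640,512),interpolation=2)
cv2.imwrite('pics/n4.png',a)
# push direction: console yaw; start point offset to console +y
c=np.array([.5535,-.2953]); yw=.086; l=np.array([-np.sin(yw),np.cos(yw)])
for d in(.06,.03,0,-.01): print(d,c+l*d)
p=c+l*.065
go((.43,-.15,.28,.086),(p[0],p[1],.28,.086),(p[0],p[1],.145,.086))
"
```

```text
0.06 [ 0.54834636 -0.23552174]
0.03 [ 0.55092318 -0.26541087]
0 [ 0.5535 -0.2953]
-0.01 [ 0.55435894 -0.30526304]
now [ 0.4671 -0.0339  0.2692] [ 3.1415e+00  8.0000e-04 -4.4500e-02] t 8.55
(0.43, -0.15, 0.28, 0.086) [-0.0639  0.2352 -0.0215] [ 0.      0.0004 -0.0623] rows 3.0
(np.float64(0.547916888058969), np.float64(-0.23054022188847528), 0.28, 0.086) [ 0.1789  0.3856 -0.0217] [ 0.      0.0004 -0.0623] rows 5.0
(np.float64(0.547916888058969), np.float64(-0.23054022188847528), 0.145, 0.086) [0.1791 0.3856 0.2483] [ 0.      0.0004 -0.0623] rows 5.0
```

View pics/n4.png

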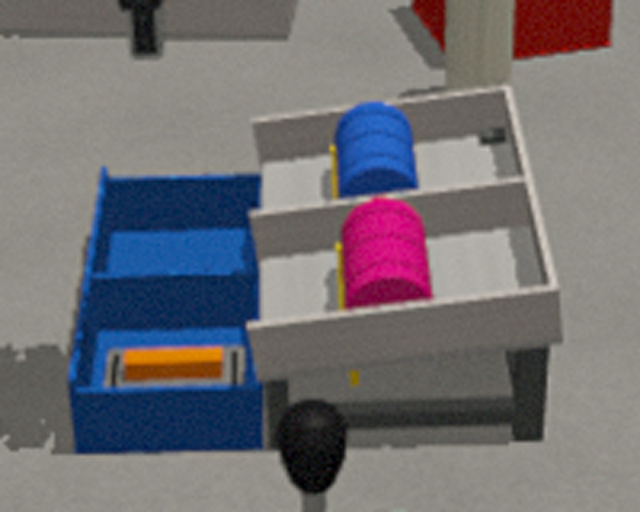

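The cover lies flat and rib up in the right compartment (172,365), and both bottles are still at their gates. Next is the stick.

Emit:
{"method": "play_rows", "body": {"deltas": [[-0.064,0.235,-0.022,0,0,-0.062,1],[-0.064,0.235,-0.022,0,0,-0.062,1],[-0.064,0.235,-0.022,0,0,-0.062,1],[0.179,0.386,-0.022,0,0,-0.062,1],[0.179,0.386,-0.022,0,0,-0.062,1],[0.179,0.386,-0.022,0,0,-0.062,1],[0.179,0.386,-0.022,0,0,-0.062,1],[0.179,0.386,0.05,0,0,-0.062,1],[0.179,0.386,0.05,0,0,-0.062,1],[0.179,0.386,0.05,0,0,-0.062,1]]}}

```text
clock: 9.55
position: [0.5478, -0.2302, 0.2443]
tool_rot: [-3.14, 0.002, 0.086]
force: [0.6, 0.6, 0.2]
grip_width: 0.0002
finger_force: 0.0
```

```bash
python3 -c "
from h import *
print(observe()['force'])
go((.548,-.2305,.145,.086))
"
```

```text
[0.61361727 0.59098916 0.23320825]
now [ 0.5478 -0.2302  0.2443] [-3.1404e+00  2.1000e-03  8.5900e-02] t 9.55
(0.548, -0.2305, 0.145, 0.086) [0.0008 0.0009 0.1986] [-0.0006  0.001  -0.    ] rows 2.0
```

Emit:
{"method": "play_rows", "body": {"deltas": [[0,0,0.1,0,0,0,1],[0,0,0.2,0,0,0,1],[0,0,0.2,0,0,0,1],[0,0,0.2,0,0,0,1],[0,0.04,0.2,0,0,0,1],[0,0.06,0.2,0,0,0,1],[0,0.08,0.2,0,0,0,1],[0,0.09,0.2,0,0,0,1],[0,0.09,0.2,0,0,0,1]]}}

```text
clock: 10.45
position: [0.5524, -0.276, 0.1454]
tool_rot: [3.141, -0.001, 0.085]
force: [-0.7, 0.8, 1.7]
grip_width: -0.0001
finger_force: 0.4
```

```bash
python3 -c "
from h import *
print(observe()['force'])
t=grab_frame('side')
print(observe()['force'])
a=cv2.resize(t[220:420,230:430,::-1],(600,600),interpolation=2)
cv2.imwrite('pics/n5.png',a)
"
```

```text
[-0.69777111  0.78707148  1.70621058]
[0.31032843 2.34454268 1.0069105 ]
```

View pics/n5.png

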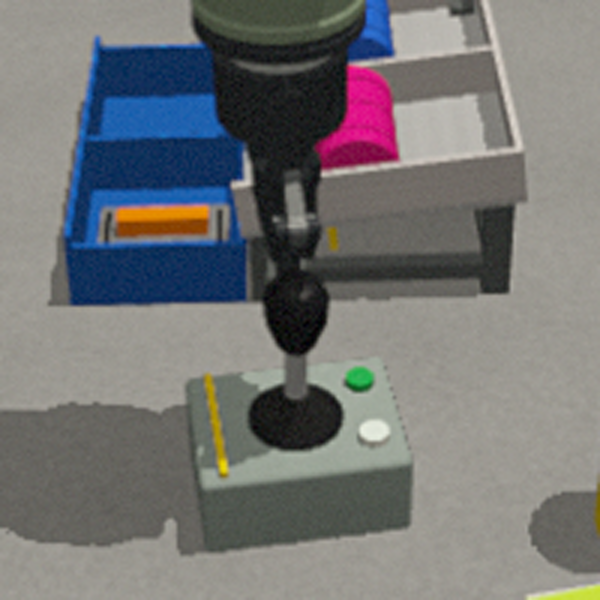

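The closed fingers touch the knob's left side (295,300), aligned along x, and the stick is only slightly tilted. I'll push further.

Emit:
{"method": "play_rows", "body": {"deltas": [[0,0.02,0,0,0,0,1],[0,0.035,0,0,0,0,1],[0,0.05,0,0,0,0,1],[0,0.05,0,0,0,0,1],[0,0.05,0,0,0,0,1],[0,0.05,0,0,0,0,1]]}}

```text
clock: 11.1
position: [0.5543, -0.3, 0.1448]
tool_rot: [-3.141, 0.0, 0.086]
force: [-0.2, 4.0, 0.9]
grip_width: 0.0002
finger_force: 1.9
```

```bash
python3 -c "
from h import *
t=grab_frame('side')
print(observe()['force'],observe()['position'])
a=cv2.resize(t[220:420,230:430,::-1],(600,600),interpolation=2)
cv2.imwrite('pics/n6.png',a)
"
```

```text
[-0.78837509  4.58005424  0.56416298] [ 0.55428312 -0.30002125  0.14480969]
```

View pics/n6.png

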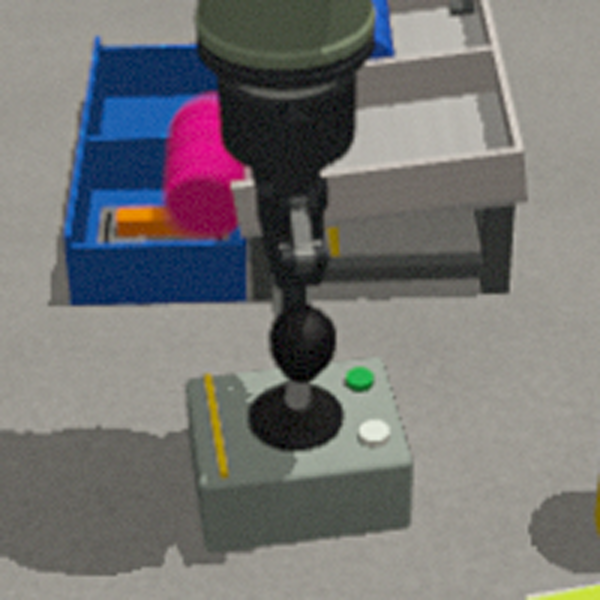

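The gate is open, with about 4.5 N on the stick, and the magenta bottle is dropping into the tray (205,165). I'll hold until it rests.

Emit:
{"method": "play_rows", "body": {"deltas": [[0,0,0,0,0,0,1],[0,0,0,0,0,0,1],[0,0,0,0,0,0,1],[0,0,0,0,0,0,1],[0,0,0,0,0,0,1],[0,0,0,0,0,0,1],[0,0,0,0,0,0,1],[0,0,0,0,0,0,1],[0,0,0,0,0,0,1],[0,0,0,0,0,0,1]]}}

```text
clock: 12.15
position: [0.5543, -0.3004, 0.1448]
tool_rot: [-3.142, 0.0, 0.085]
force: [-0.9, 4.1, -0.3]
grip_width: 0.0
finger_force: 1.9
```

Emit:
{"method": "play_rows", "body": {"deltas": [[0,0,0,0,0,0,1],[0,0,0,0,0,0,1],[0,0,0,0,0,0,1],[0,0,0,0,0,0,1],[0,0,0,0,0,0,1],[0,0,0,0,0,0,1],[0,0,0,0,0,0,1],[0,0,0,0,0,0,1],[0,0,0,0,0,0,1],[0,0,0,0,0,0,1]]}}

```text
clock: 13.15
position: [0.5544, -0.3004, 0.1448]
tool_rot: [-3.142, 0.0, 0.085]
force: [-1.2, 4.0, 0.4]
grip_width: -0.0002
finger_force: 1.9
```

Emit:
{"method": "play_rows", "body": {"deltas": [[0,0,0,0,0,0,1],[0,0,0,0,0,0,1],[0,0,0,0,0,0,1],[0,0,0,0,0,0,1],[0,0,0,0,0,0,1],[0,0,0,0,0,0,1],[0,0,0,0,0,0,1],[0,0,0,0,0,0,1],[0,0,0,0,0,0,1],[0,0,0,0,0,0,1]]}}

```text
clock: 14.15
position: [0.5544, -0.3004, 0.1448]
tool_rot: [-3.142, -0.0, 0.085]
force: [-1.4, 3.6, -0.3]
grip_width: -0.0003
finger_force: 1.9
```

```bash
python3 -c "
from h import *
t=grab_frame('side')
for i in range(12): u=grab_frame('side')
def c(i):
    h=cv2.cvtColor(i[180:340,230:430],cv2.COLOR_RGB2HSV); m=cv2.inRange(h,(155,120,60),(175,255,255)); return cv2.moments(m,True)
for i in(t,u): m=c(i); print(m['m10']/m['m00']+230,m['m01']/m['m00']+180,m['m00'])
print(observe()['force'])
cv2.imwrite('pics/n7.png',cv2.resize(u[220:420,230:430,::-1],(600,600),interpolation=2))
"
```

```text
271.2070610687023 280.69942748091603 1048.0
271.20343839541545 280.7191977077364 1047.0
[-0.58349447  4.03213777 -0.77290908]
```

View pics/n7.png

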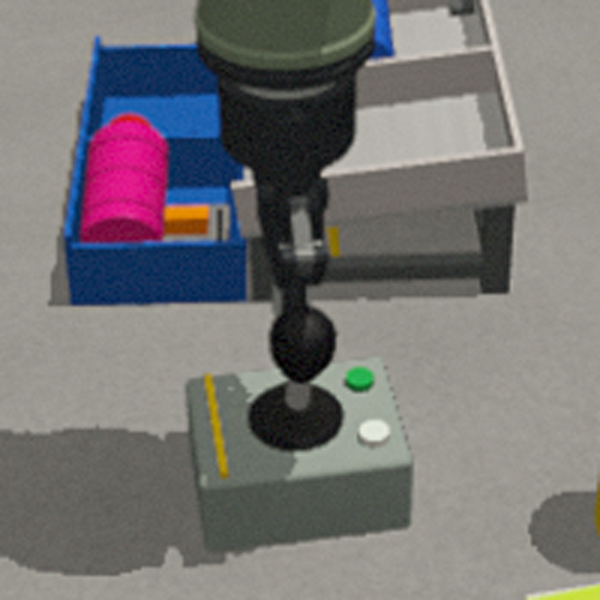

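```bash
python3 -c "
from h import *
x,y,a=.4737,.0365,-.044
for z in(.062,.075,.09):
  m=np.array([(-.032,-.0695-.055,z),(-.032,-.0695+.055,z),(-.032,-.075,z+.018)])
  print(z,(proj('side',R.from_euler('z',a).apply(m)+[x,y,0])-[230,220])*3)
p=(np.array([271.2,280.7])-[230,220])*3;print(p)
"
```

```text
0.062 [[113.49801238 220.98768387]
 [123.57077592 136.14483931]
 [116.42425389 161.48829682]]
0.075 [[112.13863251 206.47289232]
 [122.38270052 122.18760246]
 [115.13199515 146.99640309]]
0.09 [[110.55540306 189.50919775]
 [121.00052203 105.89696401]
 [113.62783607 130.07012106]]
[123.6 182.1]
```

The bottle is at rest in the right compartment, with its axis at about 62 mm, as expected on the rib. I'll ease the stick back, then lift clear.

Emit:
{"method": "play_rows", "body": {"deltas": [[0,-0.02,0,0,0,0,1],[0,-0.04,0,0,0,0,1],[0,-0.06,0,0,0,0,1],[0,-0.08,0,0,0,0,1],[0,-0.1,0,0,0,0,1],[0,-0.12,0,0,0,0,1],[0,-0.13,-0.1,0,0,0,1],[0,-0.13,-0.2,0,0,0,1],[0,-0.13,-0.3,0,0,0,1],[0,-0.13,-0.3,0,0,0,1]]}}

```text
clock: 15.8
position: [0.5511, -0.2357, 0.3014]
tool_rot: [3.137, -0.008, 0.085]
force: [0.2, 0.8, -0.6]
grip_width: -0.0
finger_force: 0.0
```

Emit:
{"method": "play_rows", "body": {"deltas": [[-0.05,0.05,0,0,0,0,1],[-0.1,0.1,0,0,0,0,1],[-0.15,0.15,0,0,0,0,1],[-0.2,0.2,0,0,0,0,1],[-0.2,0.25,0,0,0,0,1],[-0.2,0.3,0,0,0,0,1],[-0.2,0.3,0,0,0,0,1],[-0.2,0.3,0,0,0,0,1],[-0.2,0.3,0,0,0,0,1],[-0.2,0.3,0,0,0,0,1]]}}

```text
clock: 16.8
position: [0.4623, -0.3927, 0.295]
tool_rot: [-3.142, -0.0, 0.087]
force: [0.0, -0.0, 0.4]
grip_width: -0.0
finger_force: 0.0
```

```bash
python3 -c "
from h import *
t=grab_frame('top');s=grab_frame('side')
a=cv2.resize(t[160:340,230:490,::-1],(433,300),interpolation=2)
b=cv2.resize(s[200:410,230:410,::-1],(360,420),interpolation=2)
A=np.zeros((420,793,3),np.uint8);A[:300,:433]=a;A[:,433:]=b
cv2.imwrite('pics/n8.png',A)
print(observe()['force'],observe()['clock'])
"
```

```text
[ 0.09883726 -0.26292505  0.26782159] 16.9
```

View pics/n8.png

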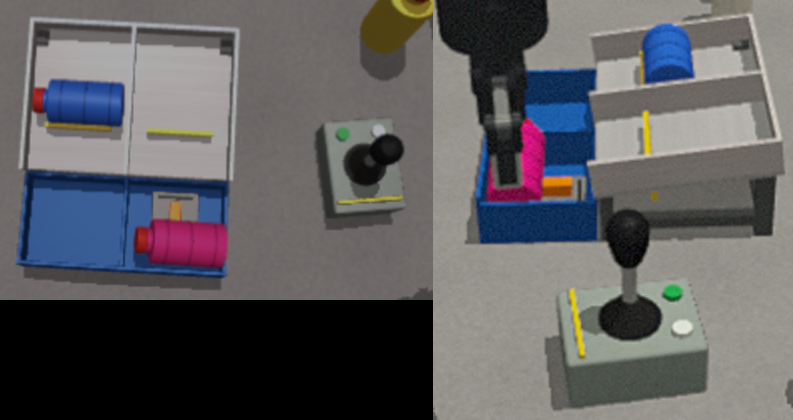

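The picture shows the magenta bottle resting in the right compartment (180,243) on the cover. The blue bottle is still at its gate (85,102), the stick is upright, and the arm is clear.

```bash
python3 -c "
from workcell import *
print(job_done())"
```

```text
the job is handed in; nothing more can be done
None
```

The magenta kit is made up and handed in at about 17 s. The last pictures show the cover flat in the right compartment with the bottle at rest on it, the stick back at centre, the blue bottle at its gate and the arm clear; no verdict came back.

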